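Lock swollen phone batteries away in the battery box

TASK

Lock the swollen phone batteries on the grey mat away in the steel battery box: swing the hasp fully off the catch, open the lid right up, lay every swollen (bulging) pack in whichever bay of the box is still empty, then shut the lid fully and only then swing the hasp fully down over the catch again. Leave the flat, sound packs on the mat, the tablet pack already in the other bay and the pry stick beside the mat where they are.

Things in the scene. Friction and masses are not known exactly. Their poses are not given: they have to be found in the camera images.
- box: fixed grey steel battery box, open-topped under its lid: 162 (own x) x 200 (own y) x 65 high, walls and floor 4 thick, a 4 thick wall along own x at y = 0, up to 60, parts it into two bays, each 154 x 94 inside. Origin: centre of the underside; own -x is the front (towards the robot) with the hasp; lid hinge on the rear rim. Left or right of the mat
- lid (a joint): angle of the box lid: 0 shut, grows as its front edge swings up and back, stop at 1.75 (upright at 1.57). Stiff friction hinge: stays at any angle, some 2 to 7 N at the handle moves it. Hinge line along the box's y at x = +81, z = 65 in the box frame; lid plate 6 thick, reaching 165 forward of the hinge
- lid_grip (a point): middle of the lid's handle, a black round bar, 12 in diameter, 26 long, along the box's y, on a thin post near the lid's front edge. With the lid shut it is at (-69, -62, 101) in the box frame: 150 in front of the hinge line, 36 above it. Pinched by the two ends of the bar from above, it can turn between the pads as the lid swings
- hasp (a joint): angle of the hasp, a steel strap 54 long, 18 wide: 0 = flat over the staple (catch) on top of the lid, grows as it swings up and over towards the robot, stop at 1.8 (past upright, clear of the lid). Friction hinge on the box's front top edge, along the box's y at x = -87, z = 74 in the box frame: stays at any angle, about 1 N at its bar moves it. Never raise the lid with the hasp over the catch
- hasp_grip (a point): middle of the hasp's black grip bar, 12 in diameter, 26 long, along the box's own y, near the strap's free end. With the hasp at 0 it is at (-37, 0, 100) in the box frame: 50 behind the hinge line and 26 above it; about 30 above the lid. Pinched by its two ends from above, it can turn between the pads as the hasp swings
- tile: white ceramic tile 146 (x) x 85 (y) x 4 fixed on the floor of the EMPTY bay (the left or the right one, differs between starts); axes as the box. Origin: centre of its underside, which is 4 above the table. The packs go on it, side by side along x and stacked two high; bay rim is 61 above this origin
- oldpack: large swollen tablet pack 110 x 72 x 18 that already lies in the other bay of the box; stays there. Origin: centre of its underside
- mat: fixed thin grey service mat 300 x 320 x 3 on the blue bench, the packs lie on it. Origin: centre of its underside
- pack1: swollen phone battery pack, bare metal-foil pouch: 56 long (own x) x 42 wide (own y) x 10 thick, with a bulge 36 x 26 on top, 16 thick in all; about 60 g. Origin: centre of its underside, z up. Lies bulge up on the grey mat (mat surface 3 above the table). Two to four of pack1..pack4 are present; an absent one reads None
- pack2: swollen phone battery pack, bare metal-foil pouch: 56 long (own x) x 42 wide (own y) x 10 thick, with a bulge 36 x 26 on top, 16 thick in all; about 60 g. Origin: centre of its underside, z up. Lies bulge up on the grey mat (mat surface 3 above the table). Two to four of pack1..pack4 are present; an absent one reads None
- pack3: swollen phone battery pack, bare metal-foil pouch: 56 long (own x) x 42 wide (own y) x 10 thick, with a bulge 36 x 26 on top, 16 thick in all; about 60 g. Origin: centre of its underside, z up. Lies bulge up on the grey mat (mat surface 3 above the table). Two to four of pack1..pack4 are present; an absent one reads None
- pack4: swollen phone battery pack, bare metal-foil pouch: 56 long (own x) x 42 wide (own y) x 10 thick, with a bulge 36 x 26 on top, 16 thick in all; about 60 g. Origin: centre of its underside, z up. Lies bulge up on the grey mat (mat surface 3 above the table). Two to four of pack1..pack4 are present; an absent one reads None
- sound1: sound phone battery pack, same foil pouch but flat: 56 x 42 x 6, no bulge. Origin: centre of its underside. Lies on the grey mat among the swollen ones; stays there
- sound2: sound phone battery pack, same foil pouch but flat: 56 x 42 x 6, no bulge. Origin: centre of its underside. Lies on the grey mat among the swollen ones; stays there
- spudger: black plastic pry stick 120 x 12 x 6 lying on the bench in the gap between box and mat; origin centre of underside, long along own x; stays
Mind the look-alikes: they are no part of the job. What is shaped like the pack3 but blue or pink is not meant.

How it is judged (in metres and radians):
On the way, in this order (a step that is already met when the one before it is completed fails the run):
1. the hasp is swung off the catch (value of joint hasp above 1.4 rad and value of joint lid below 0.1 rad), for 0.2 s.
2. the lid is open (value of joint lid above 1.3 rad), for 0.2 s.
3. every swollen pack present lies in the empty bay, released, with the lid still open (x of pack1 in the frame of tile between -0.075 and 0.075 m and y of pack1 in the frame of tile between -0.046 and 0.046 m and z of pack1 in the frame of tile between 0 and 0.048 m and x of pack2 in the frame of tile between -0.075 and 0.075 m and y of pack2 in the frame of tile between -0.046 and 0.046 m and z of pack2 in the frame of tile between 0 and 0.048 m and x of pack3 in the frame of tile between -0.075 and 0.075 m and y of pack3 in the frame of tile between -0.046 and 0.046 m and z of pack3 in the frame of tile between 0 and 0.048 m and x of pack4 in the frame of tile between -0.075 and 0.075 m and y of pack4 in the frame of tile between -0.046 and 0.046 m and z of pack4 in the frame of tile between 0 and 0.048 m and contact force between the fingers and pack1 below 0.05 N and contact force between the fingers and pack2 below 0.05 N and contact force between the fingers and pack3 below 0.05 N and contact force between the fingers and pack4 below 0.05 N and value of joint lid above 1 rad), for 0.2 s.
4. the lid is shut again, the hasp still off the catch (value of joint lid below 0.06 rad and value of joint hasp above 1 rad), for 0.2 s.
At the end, for the whole second after the job is handed in: Swollen packs at rest in the tiled bay (centres within 75 mm along and 46 mm across of the tile's, below the rim); lid under 0.06 rad, hasp under 0.12 rad; sound packs within 70 mm, tablet pack and pry stick within 60 mm of their starts (x of pack1 in the frame of tile between -0.075 and 0.075 m and y of pack1 in the frame of tile between -0.046 and 0.046 m and z of pack1 in the frame of tile between 0 and 0.048 m and x of pack2 in the frame of tile between -0.075 and 0.075 m and y of pack2 in the frame of tile between -0.046 and 0.046 m and z of pack2 in the frame of tile between 0 and 0.048 m and x of pack3 in the frame of tile between -0.075 and 0.075 m and y of pack3 in the frame of tile between -0.046 and 0.046 m and z of pack3 in the frame of tile between 0 and 0.048 m and x of pack4 in the frame of tile between -0.075 and 0.075 m and y of pack4 in the frame of tile between -0.046 and 0.046 m and z of pack4 in the frame of tile between 0 and 0.048 m and value of joint lid below 0.06 rad and value of joint hasp below 0.12 rad and linear speed of each of pack1, pack2, pack3, pack4 below 0.03 m/s and velocity of joint hasp between -0.05 and 0.05 rad/s and distance of each of sound1, sound2 from where it was at the start of the episode below 0.07 m and distance of each of oldpack, spudger from where it was at the start of the episode below 0.06 m); the robot touches nothing.
It fails at once if the lid is raised while the hasp still lies over its catch (value of joint lid above 0.15 rad and value of joint hasp below 1 rad).
It fails at once if a sound (flat) pack is lifted or shoved more than 70 mm (distance of any of sound1, sound2 from where it was at the start of the episode above 0.07 m).
It fails at once if the tablet pack already in the box is shifted more than 60 mm (distance of oldpack from where it was at the start of the episode above 0.06 m).
It fails at once if the pry stick is shoved more than 60 mm (distance of spudger from where it was at the start of the episode above 0.06 m).
Of pack1, pack2, pack3, pack4 only 2 to 4 are there at a start; the rules pass over those that are not, and their reading is None.
At some moment in a run one of pack1, pack2, pack3, pack4 may be knocked a few centimetres aside while the robot is not near it.
Once in a run the grip may slacken for a moment while it holds something.
It also fails if it takes over 210 s, if anything falls off the work surface, if the arm or the gripper's body presses on something with over 40 N, if the wrist force passes 120 N, or if a joint passes its speed limit or range.

ROBOT

A 6-joint arm with a two-finger parallel gripper is mounted at the origin on the work surface. World frame = base frame: x ahead of the robot, y to its left, z up, the work surface at z = 0. Lengths are in mm, angles in rad, forces in N, time in s.
With the tool pointing down it reaches from about 275 to 725 mm from the base axis. Payload 15.9 kg.
Tool frame: the origin (TCP) lies between the finger pads; the fingertips stand 14 mm ahead of it and the grasp point (between the pads) lies 5 mm behind it; z points along the fingers, x is the direction in which the jaws open and shut, and the axes are right-handed (so a half turn about z gives the same grasp; the last joint's range is limited). The gripper opens to 85 mm and grips with 20 to 120 N. Pads are 22 mm wide; open, the fingers measure 114 mm over their backs; the gripper's body (76 mm by 85 mm) begins 54 mm behind the grasp point. The pads swing forward as they close: fully open they stand 13 mm farther back than shut.
Start: joints at [-1.236, 0.213, -0.034, 1.323, 0, 1.571], TCP at [164.284, -472.225, 245.306] pointing down, gripper open.
Joint ranges: [-2.98, 2.98], [-0.74, 1.72], [-1.14, 1.35], [-2.1, 2.04], [-1.57, 1.44], [-3.14, 3.14]. Speed limits (rad/s): [1.89, 1.89, 2.39, 2.57, 3.14, 3.14].

INTERFACE

Orientations are given as [roll, pitch, yaw] about the fixed x, y, z axes, in that order (R = Rz(yaw) Ry(pitch) Rx(roll)).
In Python, from plant import env gives the robot as it stands. Calls block until the motion is done:
- env.move_to(position, orientation): joint-space move of the TCP to a pose.
- env.movel(position, v=150, rot=None, force_limit=None): straight line of the TCP; rot=None keeps the orientation; v is the mean speed in mm/s. With force_limit (N) it stops when the force on the tool has changed by that much, and returns True; else False.
- env.movej(angles): joint-space move.
- env.move_gripper(opening, grip_force=None): finger opening in mm; grip_force is the grip in N (None keeps the last); returns when the fingers have stopped.
- env.pause(seconds).
- env.ik(position, orientation): joint angles nearest the present ones, or None.
- env.observe(): the state.
- env.snapshot(name): name is "scene" or "top" or "wrist"; returns the picture (420x560x3 uint8, red, green, blue); there is no depth.
- env.camera_params(name): a dict with "intrinsics" (3x3 intrinsics, pixels), "k1" (the pictures are not rectified: a ray, as slopes to the right and down, at radius r is drawn at 1 + k1 r^2 times it, then the intrinsics apply), "cam_to_world" (4x4, takes a point from camera to world coordinates). Camera axes: x right, y down, z forward; pixel columns grow to the right and rows downward; lengths in mm; the calibration is good to about 2 mm. A picture is of the moment at which its call begins: read the wrist's pose just before it. camera_params takes no time and is no camera call; for the wrist camera it gives the pose at the moment of the call.
A pose or a line that the arm cannot do raises env.Unreachable and nothing moves.
- env.finish_job(): hands the job in, once; it reports no verdict.
The state is a dict: "time_s": time; "joints": joint angles; "joint_vel": joint speeds; "joint_torque": joint torques, N m; "tcp_pos": TCP position; "ee_rot": TCP orientation; "contact_force": force on the tool from outside, world axes, zero at the start; "ft_torque": the same for the moment, N m; "grip_width": finger opening in mm.
Only numpy, scipy, OpenCV 4.12 (cv2) and the standard library are available. Lean on these libraries where they do the work, as an engineer would, in place of code of your own. Each camera call takes 0.05 s, during which the arm holds its last target.

## Working session

There is one attempt and no reset: what is moved stays moved. The work goes in short steps, each a Python script; the robot and the scene stay as the last script left them, time stands still between calls to the robot, and variables do not carry over. Pictures are saved under pics/ and viewed, and the job is handed in when it is done.

```bash
ls; mkdir -p pics
python3 - <<'E'
from plant import env
import cv2
for n in("scene","top","wrist"):
    p=env.camera_params(n);print(n,p)
    cv2.imwrite(f"pics/{n}0.png",env.snapshot(n)[:,:,::-1])
print(env.observe())
E
```

```text
pics
scene {'intrinsics': array([[444.88642348,   0.        , 286.15626956],
       [  0.        , 444.88642348, 213.92190716],
       [  0.        ,   0.        ,   1.        ]]), 'k1': -0.07160284000779511, 'cam_to_world': array([[ 3.50076625e-02,  8.06035339e-01, -5.90831191e-01,
         1.19787820e+03],
       [ 9.99386080e-01, -2.74136570e-02,  2.18163740e-02,
         4.30976012e+01],
       [ 1.38792483e-03, -5.91232208e-01, -8.06500186e-01,
         1.09340617e+03],
       [ 0.00000000e+00,  0.00000000e+00,  0.00000000e+00,
         1.00000000e+00]])}
top {'intrinsics': array([[403.32145911,   0.        , 286.18777067],
       [  0.        , 403.32145911, 206.31028473],
       [  0.        ,   0.        ,   1.        ]]), 'k1': -0.0024067440524918157, 'cam_to_world': array([[ 1.79296705e-04, -9.95899646e-01,  9.04647006e-02,
         3.49509713e+02],
       [-9.99688699e-01,  2.07853611e-03,  2.48633362e-02,
         5.32278717e+01],
       [-2.49494219e-02, -9.04409967e-02, -9.95589249e-01,
         1.09097986e+03],
       [ 0.00000000e+00,  0.00000000e+00,  0.00000000e+00,
[... 594 characters left out ...]
ime_s': 0.15, 'joints': array([-1.23602145e+00,  2.13280242e-01, -3.48498910e-02,  1.32351399e+00,
        1.39521944e-05,  1.57077107e+00]), 'joint_vel': array([-1.46354974e-03,  1.34563370e-03,  2.85822644e-03,  1.35348398e-04,
       -6.45007861e-05, -1.94301701e-03]), 'joint_torque': array([ 1.35746963e-03, -6.86408043e+01,  4.87246585e+01,  1.32544930e-02,
        6.12247686e-05, -2.21181836e-05]), 'tcp_pos': array([ 164.20567606, -472.02064579,  244.93711665]), 'ee_rot': array([-3.14157868e+00,  8.47792285e-04, -1.23599620e+00]), 'contact_force': array([ 0.77380726,  1.13468347, -0.7694446 ]), 'ft_torque': array([ 0.03412763, -0.03157436, -0.02332508]), 'grip_width': 85.26169604801053}
```

View pics/scene0.png

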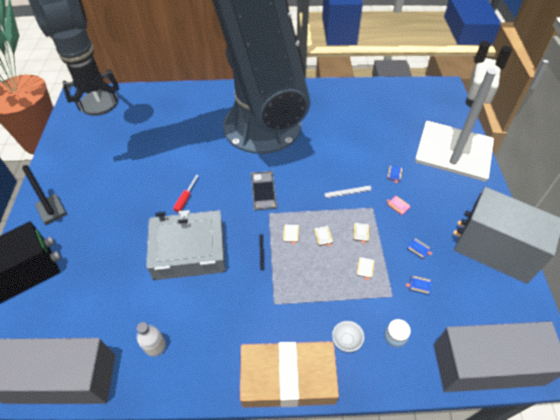

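View pics/top0.png

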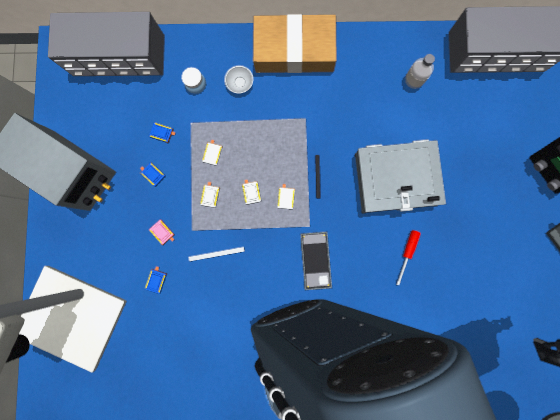

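View pics/wrist0.png

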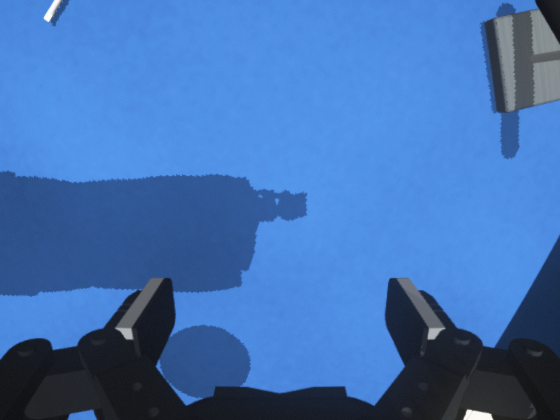

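The scene shows the box right of the mat (top px 400,178), four packs on the mat at top px (212,153), (209,196), (251,192) and (286,198), and the spudger at (318,176). I'll write helpers and look closer.

```bash
cat > h.py <<'E'
from plant import env
import numpy as np, cv2
from scipy.spatial.transform import Rotation as R
def ray(p,uv):
    d=np.array([p['k1'],0,0,0.])
    u=cv2.undistortPoints(np.array(uv,float).reshape(-1,1,2),p['intrinsics'],d).reshape(-1,2)
    r=np.c_[u,np.ones(len(u))]@p['cam_to_world'][:3,:3].T
    return p['cam_to_world'][:3,3],r
def onz(p,uv,z):
    c,r=ray(p,uv); return c+r*((z-c[2])/r[:,2])[:,None]
def proj(p,X):
    T=np.linalg.inv(p['cam_to_world']);rv,_=cv2.Rodrigues(T[:3,:3])
    return cv2.projectPoints(np.array(X,float).reshape(-1,1,3),rv,T[:3,3],p['intrinsics'],np.array([p['k1'],0,0,0.]))[0].reshape(-1,2)
def tri(ps,uvs):
    A=np.zeros((3,3));b=np.zeros(3);L=[]
    for p,uv in zip(ps,uvs):
        c,r=ray(p,uv);r=r[0]/np.linalg.norm(r[0]);M=np.eye(3)-np.outer(r,r);A+=M;b+=M@c;L.append((M,c))
    X=np.linalg.solve(A,b);return X,[round(float(np.linalg.norm(M@(X-c))),1) for M,c in L]
def snap(n,f):
    p=env.camera_params(n);im=env.snapshot(n)[:,:,::-1].copy();cv2.imwrite(f"pics/{f}.png",im);
    np.save(f"pics/{f}.npy",p,allow_pickle=True);return p,im
def load(f): return np.load(f"pics/{f}.npy",allow_pickle=True).item(),cv2.imread(f"pics/{f}.png")
def st():
    o=env.observe();print('t',round(o['time_s'],2),'tcp',o['tcp_pos'].round(1),'rot',o['ee_rot'].round(3),'F',o['contact_force'].round(1),'grip',round(o['grip_width'],1));return o
E
python3 - <<'E'
from h import *
p=env.camera_params('top')
print(onz(p,[(212,153),(209,196),(251,192),(286,198),(318,176),(360,150),(440,143),(444,207),(360,212)],10).round())
print(onz(p,[(360,150),(440,143),(444,207),(360,212)],70).round())
s=env.camera_params('scene')
print(onz(s,[(291,233),(323,236),(361,232),(366,268)],10).round())
# camera pose in tool
o=env.observe();w=env.camera_params('wrist')['cam_to_world'];Rt=R.from_euler('xyz',o['ee_rot']).as_matrix()
print(Rt.T@(w[:3,3]-o['tcp_pos']),Rt.T@w[:3,:3])
E
```

```text
[[ 595.  283.   10.]
 [ 476.  290.   10.]
 [ 487.  176.   10.]
 [ 470.   81.   10.]
 [ 530.   -6.   10.]
 [ 601. -120.   10.]
 [ 619. -336.   10.]
 [ 445. -341.   10.]
 [ 432. -117.   10.]]
[[ 587. -111.   70.]
 [ 604. -314.   70.]
 [ 440. -319.   70.]
 [ 427. -108.   70.]]
[[474.  84.  10.]
 [488. 177.  10.]
 [478. 290.  10.]
 [598. 288.  10.]]
[-7.90399624e-04 -7.32477478e+01 -1.29866636e+02] [[ 9.99999642e-01  7.58661627e-04 -3.74572849e-04]
 [-6.17405356e-04  9.57012419e-01  2.90046287e-01]
 [ 5.78517857e-04 -2.90045952e-01  9.57012545e-01]]
```

Run:
```python
from h import *
rot=[np.pi,0,-np.pi/2]
for n,pos in (("b1",[520,-240,280]),("b2",[440,-180,280]),("m1",[540,150,260]),("m2",[540,230,260])):
    env.move_to(pos,rot); snap('wrist',n); st()
```

```text
t 1.77 tcp [ 519.4 -240.8  280. ] rot [ 3.141 -0.    -1.572] F [ 0.7 -0.1  0. ] grip 85.4
t 2.3 tcp [ 440.1 -180.6  280.3] rot [-3.141 -0.    -1.572] F [ 0.3 -0.6  0.8] grip 85.2
t 6.97 tcp [540.  149.9 260. ] rot [-3.141  0.    -1.571] F [0.8 0.2 0.6] grip 85.2
t 7.44 tcp [539.9 230.1 259.9] rot [ 3.141 -0.    -1.57 ] F [ 0.   0.8 -0.6] grip 85.6
```

View pics/b1.png

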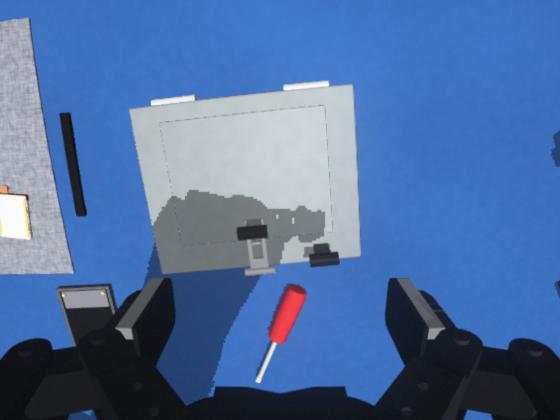

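View pics/b2.png

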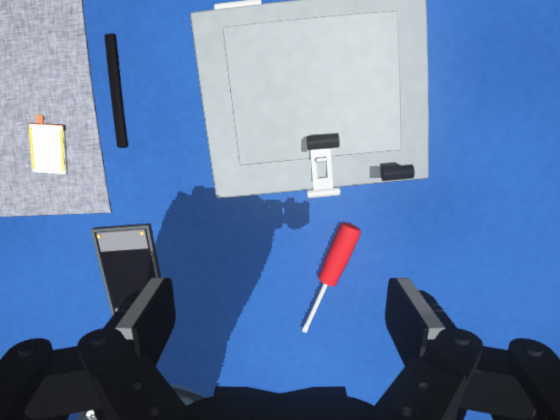

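View pics/m1.png

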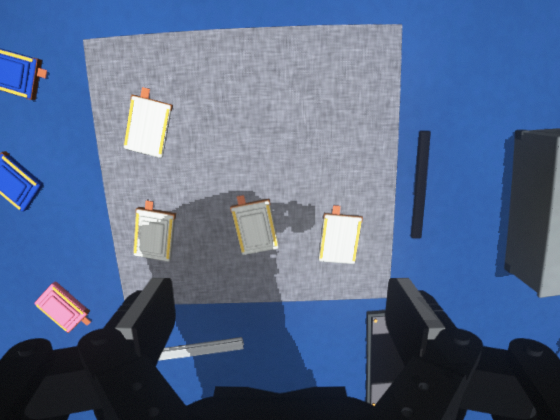

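View pics/m2.png

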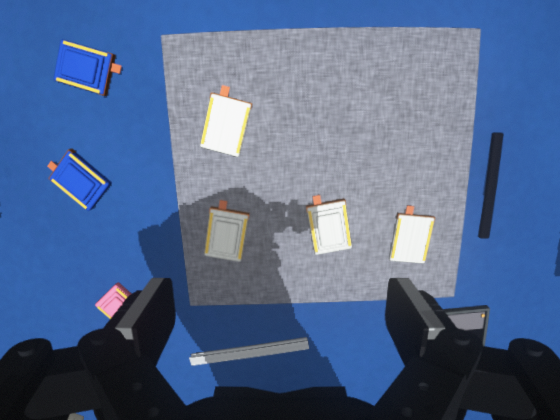

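Run:
```python
from h import *
_,a=load('m1');_,b=load('m2')
f=lambda im,x,y,w,h:cv2.resize(im[y:y+h,x:x+w],(400,300),interpolation=cv2.INTER_CUBIC)
cv2.imwrite('pics/z1.png',np.vstack([np.hstack([f(a,100,85,80,60),f(a,300,205,80,60)]),np.hstack([f(b,190,200,80,60),f(b,290,195,80,60)])]))
_,a=load('b1');_,b=load('b2')
g=lambda im,x,y,w,h:cv2.resize(im[y:y+h,x:x+w],(800,300),interpolation=cv2.INTER_CUBIC)
cv2.imwrite('pics/z2.png',np.vstack([g(a,200,208,200,75),g(b,260,123,200,75)]))
```

```text
(no output)
```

View pics/z1.png

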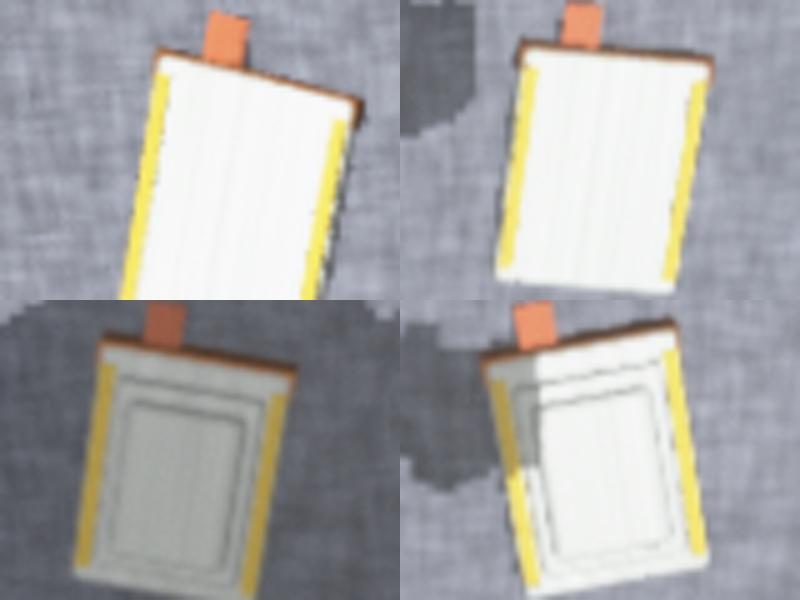

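View pics/z2.png

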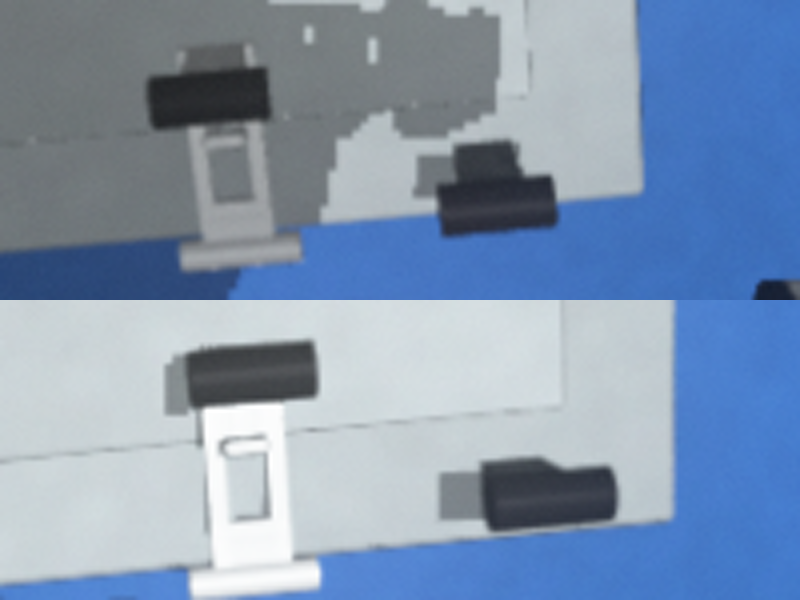

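Run:
```python
from h import *
from scipy.optimize import least_squares
p1,_=load('b1');p2,_=load('b2')
print('hasp',tri([p1,p2],[(252.2,232.5),(323,141.3)]))
print('lidg',tri([p1,p2],[(324.3,259.5),(397.5,172.5)]))
for a,b in [((360,257),(427.5,178)),((162,273),(217,197)),((131,109),(192,13))]: print(tri([p1,p2],[a,b]))
# fit box pose x,y,yaw
# pts in the box frame
H=[-37,0,100];L=[-69,-62,101];C=[[-84,-100,71],[-84,100,71],[81,100,71],[81,-100,71]]
def W(q,P):
    c,s=np.cos(q[2]),np.sin(q[2]);P=np.array(P,float);return np.c_[q[0]+c*P[:,0]-s*P[:,1],q[1]+s*P[:,0]+c*P[:,1],P[:,2]+q[3]]
o1=[(252.2,232.5),(324.3,259.5),(360,257),(162,273),(131,109),(352,85)]
o2=[(323,141.3),(397.5,172.5),(427.5,178),(217,197),(192,13)]
P=[H,L]+C
f=lambda q:np.r_[(proj(p1,W(q,P))-o1).ravel(),(proj(p2,W(q,P[:5]))-o2).ravel()]
r=least_squares(f,[520,-215,0,0],loss='soft_l1');print(r.x,f(r.x).reshape(-1,2).round(1).tolist())
print(W(r.x,[H,L]))
```

```text
hasp (array([ 483.77309656, -216.38447541,  103.3706789 ]), [0.0, 0.0])
lidg (array([ 457.87829323, -281.21663615,  103.57052508]), [0.1, 0.1])
(array([ 447.45378249, -320.65675487,   73.81490139]), [0.3, 0.3])
(array([ 428.89031834, -120.78682142,   73.37092513]), [0.2, 0.2])
(array([ 590.91068205, -105.42803517,   70.85005981]), [0.2, 0.2])
[ 5.20360979e+02 -2.12978705e+02  9.63490502e-02  1.19399841e+00] [[0.3, -0.6], [-0.2, -0.5], [-0.7, 0.1], [1.4, 1.2], [-0.6, -0.6], [0.2, -0.4], [-0.1, 0.1], [-0.3, 0.1], [-0.6, 1.0], [0.9, 1.4], [0.1, -0.8]]
[[ 483.53258426 -216.5381067   101.19399841]
 [ 457.64540267 -281.3289535   102.19399841]]
```

Two swollen packs show bulge rings, at roughly (476,290) and (487,176). The other two are plain flat packs. The box pose fits at (520.4, −213.0, yaw 0.096). Next is the hasp.

```bash
cat >> h.py <<'E'
BX=np.array([520.4,-213.0]);BY=0.0963
def bw(P):
    c,s=np.cos(BY),np.sin(BY);P=np.asarray(P,float);return np.array([BX[0]+c*P[0]-s*P[1],BX[1]+s*P[0]+c*P[1],P[2]])
YB=BY+np.pi/2
ROT=[np.pi,0,YB]
def hasp(th,dz=0): # bar pos in box frame
    a=np.arctan2(26,50)+th;r=np.hypot(26,50);return bw([-87+r*np.cos(a),0,74.8+r*np.sin(a)+dz])
def lid(th,dz=0):
    a=np.arctan2(36,150)+th;r=np.hypot(36,150);return bw([81-r*np.cos(a),-62,65.8+r*np.sin(a)+dz])
E
python3 - <<'E'
from h import *
print([env.ik(hasp(t,-5),ROT) is not None for t in (0,1.7)],[env.ik(lid(t,-5),ROT) is not None for t in (0,.8,1.6,1.7)])
env.move_to(hasp(0,70),ROT); env.move_gripper(50)
snap('wrist','h0')
print(env.movel(hasp(0,-5),v=60,force_limit=8)); st()
env.move_gripper(20,25); st(); snap('wrist','h1'); snap('scene','h1s')
E
```

```text
[True, True] [True, True, True, True]
False
t 11.25 tcp [ 483.8 -216.7   96.2] rot [3.141 0.    1.667] F [0.2 0.3 0.5] grip 50.5
t 11.58 tcp [ 483.7 -216.1   96.1] rot [ 3.141e+00 -1.000e-03  1.667e+00] F [-1.2  5.3  4.8] grip 25.5
```

View pics/h1.png

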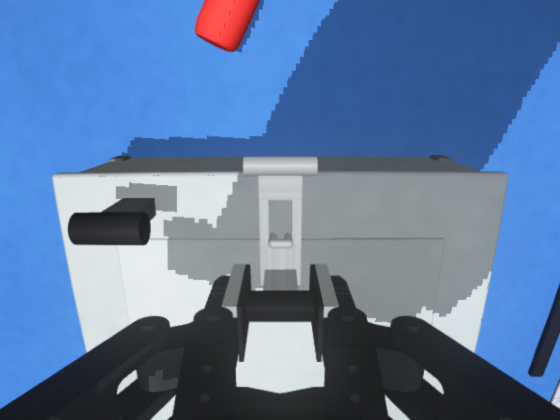

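The bar is pinched by its ends, at px ~(280,305) with a grip width of 25.5. Swing the hasp.

Run:
```python
from h import *
for th in np.arange(.12,1.70,.12): env.movel(hasp(th,-5),v=60)
env.movel(hasp(1.7,-5),v=60)
o=st(); env.pause(.1); snap('wrist','h2'); st()
env.move_gripper(50); env.movel(hasp(1.7,60),v=120); env.pause(.2); snap('wrist','h3'); st()
```

```text
t 15.67 tcp [ 401.8 -224.3  116.2] rot [ 3.141 -0.     1.667] F [-1.4  6.   6.2] grip 25.1
t 15.82 tcp [ 401.8 -224.3  116.2] rot [ 3.141 -0.     1.667] F [-1.4  4.8  6.9] grip 25.1
t 17.12 tcp [ 401.4 -224.3  180.4] rot [-3.141e+00 -1.000e-03  1.667e+00] F [-0.1  0.7  1. ] grip 49.5
```

View pics/h3.png

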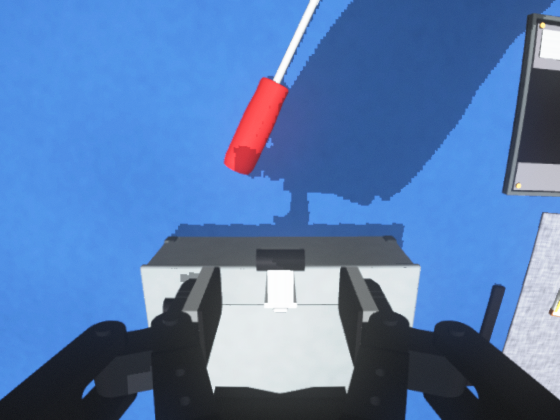

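Run:
```python
from h import *
p,_=load('h3')
for t in (0,1,1.3,1.4,1.5,1.6,1.7,1.8): print(t,proj(p,hasp(t)).round(1))
env.move_to(lid(0,60),ROT); 
print(env.movel(lid(0,-5),v=60,force_limit=8)); st()
env.move_gripper(20,60); st(); snap('wrist','l1')
```

```text
0 [[279.2 347.4]]
1 [[279.3 314.2]]
1.3 [[279.3 286.6]]
1.4 [[279.3 276.5]]
1.5 [[279.3 266.1]]
1.6 [[279.3 255.8]]
1.7 [[279.3 245.7]]
1.8 [[279.3 236. ]]
False
t 18.77 tcp [ 457.9 -281.5   97.2] rot [3.141 0.    1.667] F [ 0.4 -0.7  1. ] grip 49.8
t 19.12 tcp [ 457.8 -280.9   97.3] rot [ 3.141e+00 -1.000e-03  1.667e+00] F [-2.2  5.8  8. ] grip 24.3
```

View pics/l1.png

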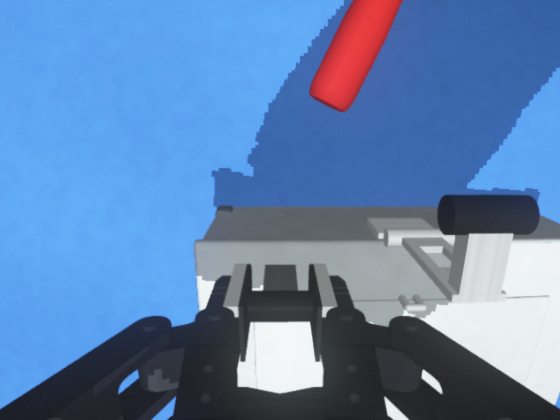

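Run:
```python
from h import *
p,_=load('l1'); p3,_=load('h3')
for t in (1.3,1.4,1.5,1.6,1.7,1.8): print(t,proj(p,hasp(t)).round(1))
print(tri([p,p3],[(488,214),(281,259)]), hasp(1.5),hasp(1.6),hasp(1.7))
```

```text
1.3 [[485.6 264. ]]
1.4 [[486.3 245.3]]
1.5 [[485.7 226.5]]
1.6 [[484.1 208. ]]
1.7 [[481.4 190.3]]
1.8 [[477.8 173.8]]
(array([ 407.92839129, -222.89447254,  124.9870597 ]), [0.1, 0.1]) [ 411.50886015 -223.51875277  126.51391657] [ 406.48138198 -224.0044011   124.01949257] [ 401.72689332 -224.46367897  121.03328367]
```

Two views agree on hasp ≈ 1.57, so it's off the catch. Now the lid, with grip checks along the way.

Run:
```python
from h import *
F=[]
for th in np.append(np.arange(.1,1.65,.1),1.68):
    env.movel(lid(th,-5),v=70); o=env.observe(); F.append((round(th,2),o['contact_force'].round(0).tolist(),round(o['grip_width'],1)))
    if o['grip_width']<22 : print('slip?');break
print(F); st(); snap('wrist','l2'); snap('scene','l2s')
```

```text
[(np.float64(0.1), [0.0, 5.0, -1.0], 24.5), (np.float64(0.2), [-3.0, 6.0, -0.0], 24.2), (np.float64(0.3), [-4.0, 8.0, 1.0], 24.4), (np.float64(0.4), [-2.0, 8.0, 1.0], 24.1), (np.float64(0.5), [-2.0, 8.0, -0.0], 23.9), (np.float64(0.6), [-1.0, 8.0, 1.0], 24.0), (np.float64(0.7), [-0.0, 8.0, -1.0], 24.5), (np.float64(0.8), [-0.0, 9.0, -1.0], 24.2), (np.float64(0.9), [1.0, 8.0, -2.0], 24.3), (np.float64(1.0), [-0.0, 9.0, -2.0], 24.4), (np.float64(1.1), [-0.0, 8.0, -2.0], 24.3), (np.float64(1.2), [-1.0, 7.0, -1.0], 23.6), (np.float64(1.3), [-1.0, 7.0, 0.0], 23.7), (np.float64(1.4), [0.0, 9.0, 0.0], 23.4), (np.float64(1.5), [1.0, 8.0, 2.0], 24.0), (np.float64(1.6), [1.0, 8.0, 5.0], 23.4), (np.float64(1.68), [2.0, 9.0, 5.0], 23.1)]
t 25.37 tcp [ 660.5 -260.9  207.8] rot [ 3.138 -0.     1.668] F [1.6 8.9 4.6] grip 23.1
```

View pics/l2s.png

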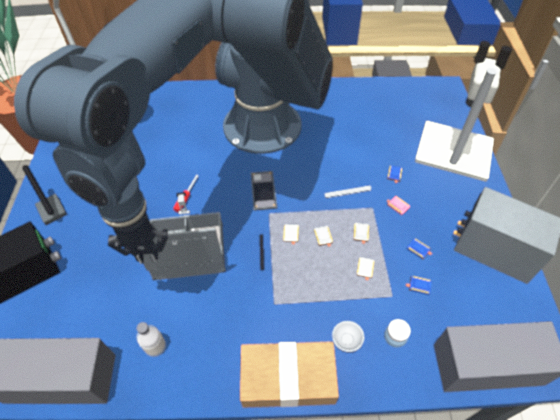

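View pics/l2.png

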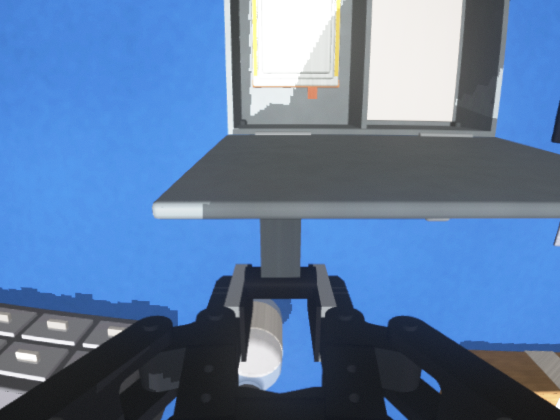

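The lid is open. The tablet pack is in the left half of the view (box −y bay) and the white tile in the right half (+y bay). I'll release the handle and look at the mat and tile.

Run:
```python
from h import *
env.move_gripper(50); p=env.observe()['tcp_pos']; env.movel([p[0],p[1],p[2]+70],v=120)
env.pause(.1)
env.move_to(bw([-60,0,300]),ROT); snap('wrist','o1')
env.move_to([470,205,230],ROT); snap('wrist','n1')
env.move_to([420,255,230],ROT); snap('wrist','n2'); st()
```

```text
t 29.72 tcp [420.3 254.6 230.2] rot [3.141 0.    1.667] F [-0.  -0.1 -0.8] grip 50.0
```

View pics/o1.png

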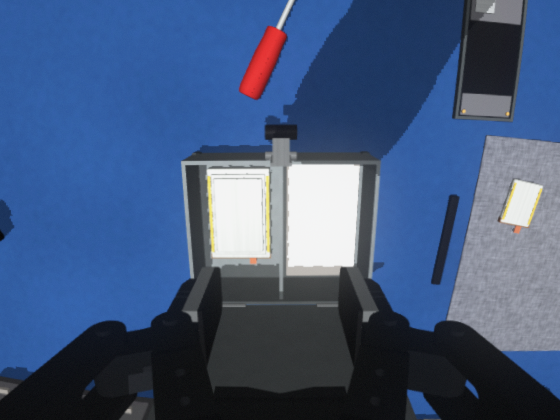

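View pics/n1.png

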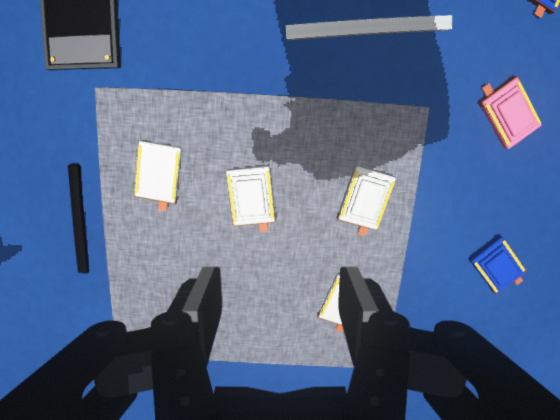

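View pics/n2.png

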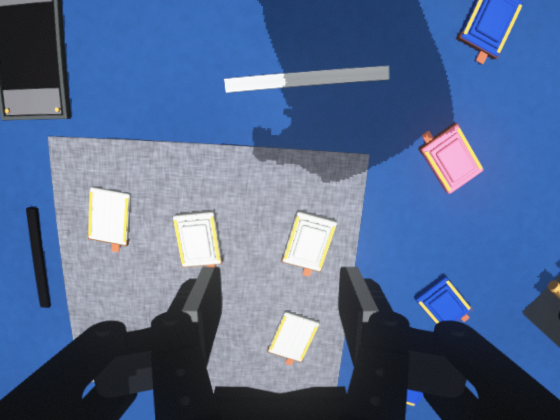

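Run:
```python
from h import *
_,a=load('n1');_,b=load('n2')
f=lambda im,x,y:cv2.resize(im[y:y+60,x:x+80],(400,300),interpolation=cv2.INTER_CUBIC)
cv2.imwrite('pics/z3.png',np.vstack([np.hstack([f(a,210,165),f(a,325,165)]),np.hstack([f(b,160,208),f(b,270,210)])]))
```

```text
(no output)
```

View pics/z3.png

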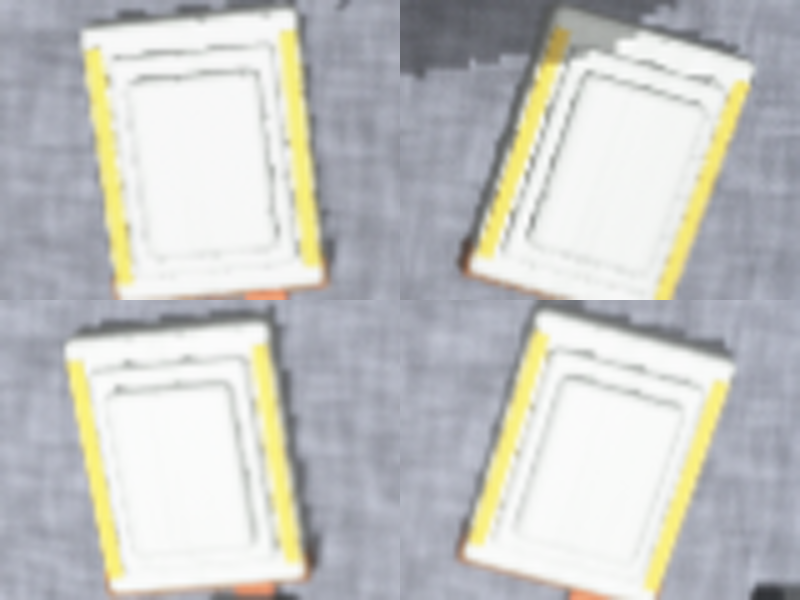

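Run:
```python
from h import *
p1,_=load('n1');p2,_=load('n2')
def q(off,c): return [(off[0]+x/5,off[1]+y/5) for x,y in c]
for n,a,b in (('A',q((210,165),[(82,30),(297,10),(118,292),(325,275)]),q((160,208),[(66,45),(268,22),(110,285),(305,272)])),
 ('B',q((325,165),[(155,8),(355,65),(70,262),(270,315)]),q((270,210),[(140,12),(335,68),(65,252),(255,300)]))):
    X=np.array([tri([p1,p2],[u,v])[0] for u,v in zip(a,b)]);print(n,X.round(1).tolist())
    for p,c in((p1,a),(p2,b)):
        W=onz(p,c,13); d=(W[2:]-W[:2]).mean(0); e=(W[[1,3]]-W[[0,2]]).mean(0); print(W.mean(0).round(1),'len',np.linalg.norm(d).round(1),np.linalg.norm(e).round(1),'ang',np.arctan2(d[1],d[0]).round(3),(np.arctan2(e[1],e[0])-np.pi/2).round(3))
```

```text
A [[461.6, 152.8, 15.2], [454.0, 192.8, 13.0], [513.2, 162.6, 14.9], [505.2, 203.1, 16.8]]
[484.  177.6  13. ] len 53.1 41.4 ang 0.192 0.185
[484.5 177.5  13. ] len 53.3 41.2 ang 0.186 0.194
B [[446.0, 275.7, 11.6], [452.3, 315.0, 16.3], [497.1, 265.9, 15.5], [502.3, 305.6, 20.3]]
[475.1 291.3  13. ] len 52.7 41.9 ang -0.161 -0.17
[475.8 291.2  13. ] len 53.1 40.9 ang -0.178 -0.182
```

Run:
```python
from h import *
x,y,a=485.5,177.7,.19
r=[np.pi,0,a+np.pi/2]
env.move_to([x,y,90],r); env.move_gripper(58)
print(env.movel([x,y,9],v=40,force_limit=4)); o=st()
z=o['tcp_pos'][2]; print(z)
env.movel([x,y,z+4],v=40); env.pause(.1); st()
env.move_gripper(30,30); st(); snap('wrist','g1')
```

```text
True
t 32.45 tcp [485.5 177.7  12.3] rot [-3.142  0.     1.761] F [-2.   0.2  8.5] grip 58.0
12.34975455659437
t 32.82 tcp [485.5 177.7  16.3] rot [-3.14   0.     1.761] F [-0.3  0.8 -0.7] grip 57.9
t 33.1 tcp [485.4 177.7  16.4] rot [-3.14   0.     1.761] F [-1.4 -0.3  4.2] grip 41.1
```

View pics/g1.png

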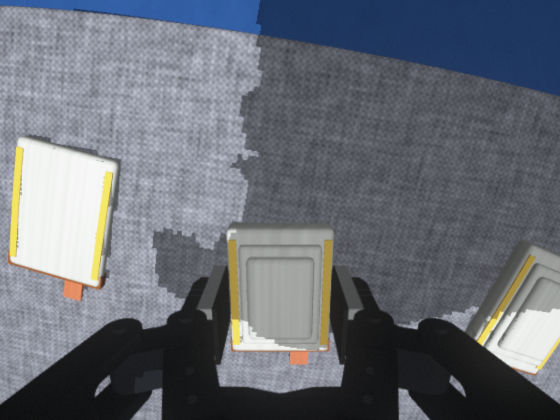

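```bash
cat >> h.py <<'E'
def carry(bx,by=49,z=21.4):
    p=env.observe()['tcp_pos']; env.movel([p[0],p[1],170],v=150); st()
    snap('wrist','c0')
    env.move_to(bw([bx,by,170]),ROT); o=st(); snap('wrist','c1')
    return o
def place(bx,by=49,z=20.5):
    env.movel(bw([bx,by,60]),v=100)
    print('touch',env.movel(bw([bx,by,z]),v=25,force_limit=4)); st()
    env.move_gripper(50); st(); env.movel(bw([bx,by,170]),v=120); snap('wrist','pl')
E
python3 - <<'E'
from h import *
carry(22)
E
```

```text
t 34.33 tcp [485.  177.5 169.2] rot [-3.139  0.     1.761] F [ 1.3  0.1 -1.3] grip 40.6
t 35.67 tcp [ 537.7 -161.1  169.9] rot [-3.142 -0.     1.668] F [ 1.1  0.5 -0.8] grip 41.3
```

View pics/c1.png

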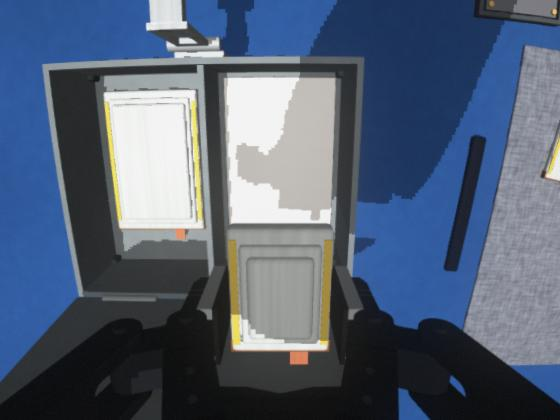

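The pack is still firmly held at px (280,295) and lined up with the tiled bay. Lower it.

Run:
```python
from h import *
place(22)
```

```text
touch True
t 38.04 tcp [ 537.6 -162.1   31.9] rot [ 3.142 -0.     1.667] F [-1.4 -1.2  8.4] grip 41.0
t 38.3 tcp [ 538.  -163.6   32.2] rot [3.141e+00 3.000e-03 1.666e+00] F [  0.5 -11.5   7. ] grip 50.1
```

View pics/pl.png

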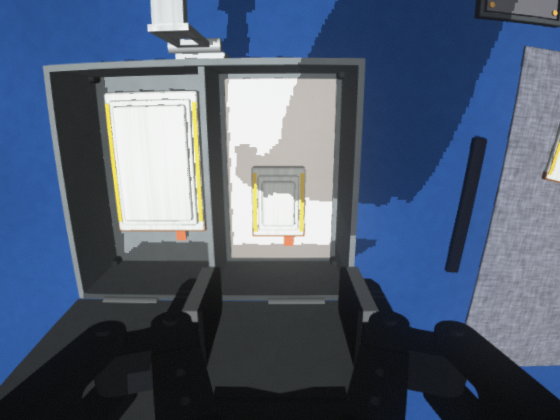

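Pack A lies flat on the tile at px (278,203). The finger knuckles brushed the +y rim, so pack B will go 2–3 mm toward the partition. Check pack B again, since it may have been knocked.

Run:
```python
from h import *
env.move_to([420,255,230],ROT); p,im=snap('wrist','n3'); st()
_,a=load('n2'); d=cv2.absdiff(a,im).max(2)>60
print(np.argwhere(d).min(0),np.argwhere(d).max(0),d.sum())
```

```text
t 41.31 tcp [420.5 254.3 229.8] rot [-3.141  0.     1.666] F [-0.7 -0.2 -0.9] grip 49.9
[ 1 26] [405 559] 3481
```

View pics/n3.png

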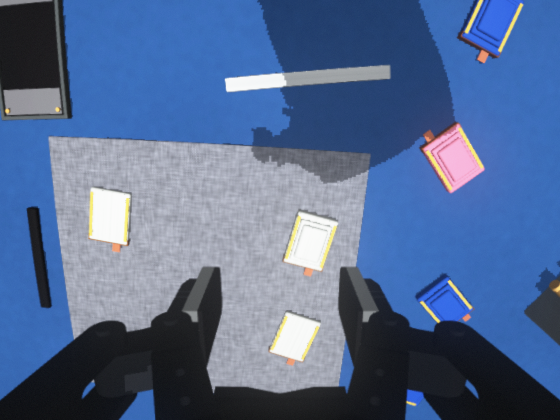

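Pack B hasn't moved, still at px (310,241). Grasp it.

Run:
```python
from h import *
x,y,a=476.8,291.2,-.172
r=[np.pi,0,a+np.pi/2]
env.move_to([x,y,90],r); snap('wrist','g2a'); env.move_gripper(58)
print(env.movel([x,y,16.3],v=50,force_limit=5)); st()
env.move_gripper(30,30); st(); carry(-42,46.5)
```

```text
False
t 43.9 tcp [477.  291.3  16.6] rot [ 3.141 -0.     1.399] F [-0.9 -0.1 -0.5] grip 57.7
t 44.18 tcp [476.9 291.3  16.7] rot [ 3.141 -0.     1.399] F [-1.5 -0.7  6.9] grip 41.0
t 45.36 tcp [476.5 291.  169.1] rot [-3.141e+00  1.000e-03  1.399e+00] F [-0.   0.6 -0.4] grip 41.0
t 47.1 tcp [ 474.4 -170.1  170. ] rot [ 3.142 -0.     1.668] F [0.6 0.6 0.2] grip 41.3
```

View pics/c1.png

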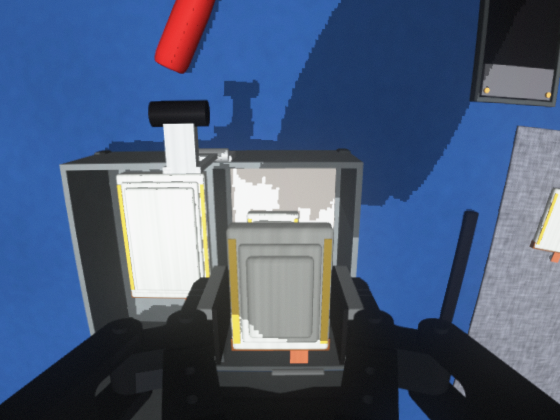

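Run:
```python
from h import *
p,_=load('c1')
for x in (-14,-6,22): print(x,proj(p,bw([x,49,18])).round(0))
print(proj(p,[bw([-77,2,60]),bw([-73,49,8]),bw([-81,100,65])]).round(0))
```

```text
-14 [[282. 235.]]
-6 [[282. 244.]]
22 [[282. 275.]]
[[211. 167.]
 [282. 161.]
 [362. 162.]]
```

```bash
python3 - <<'E'
from h import *
p,_=load('pl'); 
def inb(X):
    d=X[:,:2]-BX;c,s=np.cos(BY),np.sin(BY);return np.c_[c*d[:,0]+s*d[:,1],-s*d[:,0]+c*d[:,1]].round(1)
print(inb(onz(p,[(252,168),(304,167),(252,236),(304,236)],18)))
print(inb(onz(p,[(252,168),(304,167),(252,236),(304,236)],13)))
p,_=load('c1');print(inb(onz(p,[(248,213),(299,212)],18)))
p,_=load('o1');print('tile',inb(onz(p,[(288,166),(359,165)],8)))
im=cv2.imread('pics/c1.png')
E
python3 - <<'E'
from h import *
snap('top','t1')
_,im=load('t1');cv2.imwrite('pics/t1z.png',cv2.resize(im[120:230,330:470],None,fx=5,fy=5,interpolation=cv2.INTER_CUBIC))
E
```

```text
[[-6.2 27.9]
 [-7.  68.1]
 [49.6 26.8]
 [49.6 69.2]]
[[-5.4 27.5]
 [-6.2 68.4]
 [51.4 26.4]
 [51.4 69.5]]
[[-32.6  21.7]
 [-33.5  62.6]]
tile [[-65.6   9.4]
 [-67.1  91.8]]
```

View pics/t1z.png

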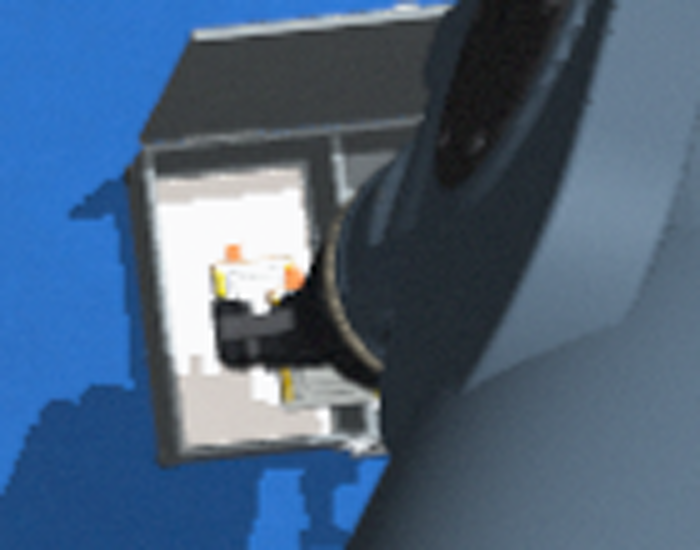

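Pack A was set down correctly at box (22,48), but it has since been knocked to about (−5,42), which is the announced disturbance. It's still in the bay, but a second pack no longer fits beside it. I'll stack B on its flat bulge, since two high is allowed.

Run:
```python
from h import *
x,y=-5,43.5
env.movel(bw([x,y,170]),v=150); snap('wrist','s0')
env.movel(bw([x,y,60]),v=100)
print('touch',env.movel(bw([x,y,36.5]),v=20,force_limit=3)); st()
env.move_gripper(49); st(); env.movel(bw([x,y,170]),v=100)
env.movel(bw([-60,0,230]),v=200);snap('wrist','s1');env.movel(bw([-100,30,230]),v=200);snap('wrist','s2')
```

```text
touch True
t 49.93 tcp [ 511.1 -170.2   37.7] rot [-3.141 -0.     1.667] F [-1.3  0.5  8.4] grip 40.6
t 50.18 tcp [ 510.6 -170.    37. ] rot [-3.140e+00 -1.000e-03  1.667e+00] F [ 0.1  0.3 -0.9] grip 49.1
```

View pics/s1.png

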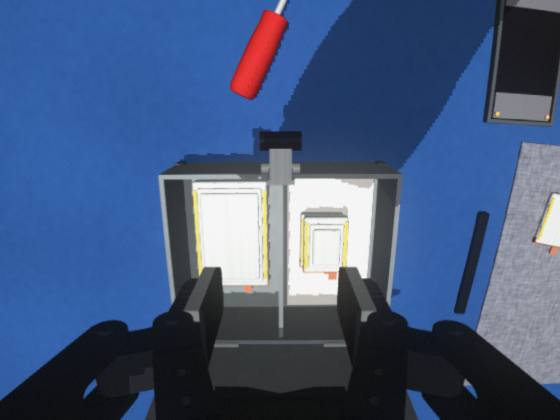

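View pics/s2.png

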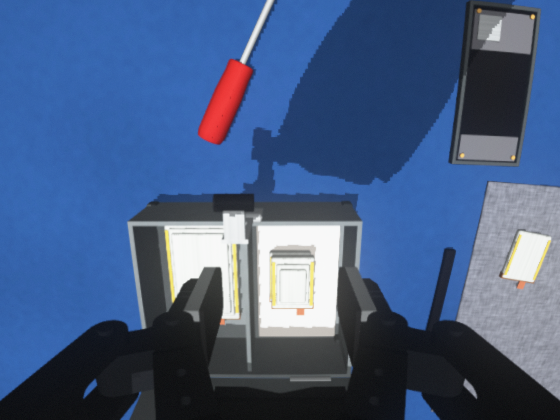

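Contact came at TCP z 37.7, exactly the expected two-high height. In s1 the stack at px (325,243) sits squarely on the tile. Now shut the lid.

Run:
```python
from h import *
env.movel(bw([-60,-40,290]),v=200)
env.move_to(lid(1.68,75),ROT); snap('wrist','k0')
print(env.movel(lid(1.68,-5),v=60,force_limit=6)); st()
env.move_gripper(20,60); st(); snap('wrist','k1')
```

```text
False
t 55.88 tcp [ 659.  -262.   206.3] rot [3.141 0.    1.667] F [-0.3  0.1  0.1] grip 48.7
t 56.24 tcp [ 659.1 -261.   206.5] rot [ 3.141e+00 -1.000e-03  1.668e+00] F [-0.8  6.   3.6] grip 23.7
```

View pics/k1.png

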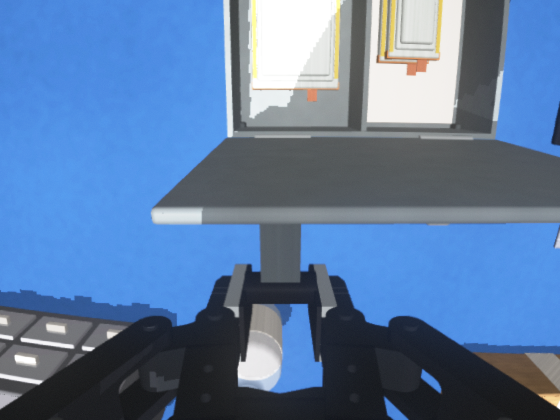

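Run:
```python
from h import *
F=[]
for th in list(np.arange(1.6,.05,-.1)):
    env.movel(lid(th,-5),v=70); o=env.observe(); F.append((round(float(th),2),o['contact_force'].round(0).tolist(),round(o['grip_width'],1)))
    if o['grip_width']<22 : print('slip?');break
print(F); 
print(env.movel(lid(0,-8),v=20,force_limit=15)); st(); snap('wrist','k2')
```

```text
[(1.6, [-3.0, 6.0, 1.0], 24.2), (1.5, [-2.0, 6.0, -4.0], 24.3), (1.4, [-2.0, 5.0, -3.0], 23.8), (1.3, [-2.0, 5.0, -6.0], 23.9), (1.2, [-3.0, 6.0, -5.0], 24.0), (1.1, [-2.0, 6.0, -3.0], 23.9), (1.0, [-3.0, 6.0, -3.0], 23.9), (0.9, [-3.0, 6.0, -1.0], 23.9), (0.8, [-2.0, 6.0, 1.0], 23.7), (0.7, [-3.0, 4.0, 1.0], 24.2), (0.6, [-4.0, 6.0, -1.0], 23.9), (0.5, [-2.0, 6.0, -2.0], 23.8), (0.4, [-2.0, 6.0, -2.0], 23.8), (0.3, [-1.0, 7.0, -3.0], 23.8), (0.2, [-2.0, 7.0, -2.0], 23.7), (0.1, [-0.0, 7.0, -3.0], 24.2)]
True
t 62.86 tcp [ 458.2 -280.8   97.3] rot [-3.141e+00 -1.000e-03  1.667e+00] F [-2.4  2.1 10.1] grip 24.3
```

View pics/k2.png

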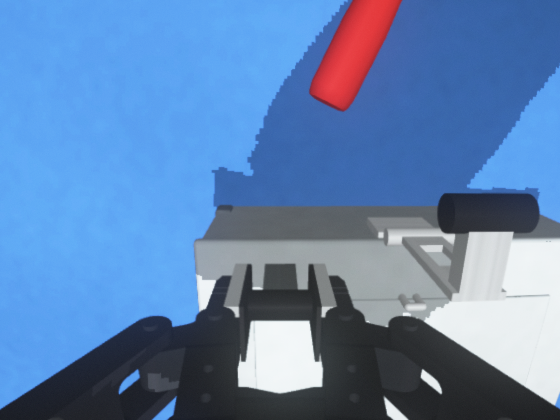

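Run:
```python
from h import *
env.pause(.3)
env.move_gripper(50); env.movel(lid(0,70),v=120); env.move_to(bw([-55,58,170]),ROT); env.move_gripper(5)
print(env.movel(bw([-55,58,80]),v=25,force_limit=15)); st(); env.pause(.3)
env.movel(bw([-55,58,190]),v=120); env.move_gripper(50); env.move_to(hasp(1.57,60),ROT); snap('wrist','q0');st()
```

```text
True
t 68.4 tcp [ 460.1 -160.6   85.2] rot [3.141 0.    1.667] F [-1.3 -0.6  9.3] grip 4.7
t 70.7 tcp [ 408.1 -224.   184.9] rot [ 3.141 -0.     1.666] F [ 0.3  0.3 -0.1] grip 50.0
```

View pics/q0.png

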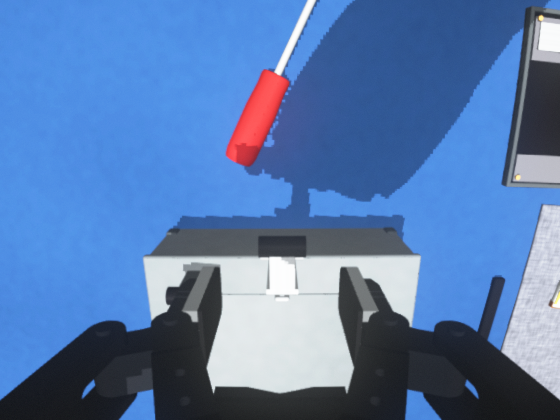

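Lid contact came at fingertip z ≈ 71, so it's shut. The hasp bar is at px (281,246), still off. Swing it down.

Run:
```python
from h import *
print(env.movel(hasp(1.57,-5),v=60,force_limit=8)); st()
env.move_gripper(20,25); st()
for th in np.arange(1.45,.05,-.12): env.movel(hasp(th,-5),v=60)
print(env.movel(hasp(0,-9),v=20,force_limit=10)); st(); snap('wrist','q1')
env.pause(.2); env.move_gripper(50); env.movel(hasp(0,70),v=100); snap('wrist','q2')
# push down on the bar with closed fingers
env.move_gripper(5); print(env.movel(hasp(0,10),v=25,force_limit=8)); st(); env.pause(.2)
env.movel(hasp(0,100),v=120); env.movel(bw([-100,0,260]),v=150); snap('wrist','q3'); st()
```

```text
False
t 71.93 tcp [ 408.2 -224.   120.2] rot [3.141 0.    1.667] F [ 0.3  1.1 -0.3] grip 49.8
t 72.27 tcp [ 407.9 -223.6  120.1] rot [ 3.142e+00 -1.000e-03  1.667e+00] F [-2.6  3.7  5.3] grip 25.2
False
t 76.17 tcp [ 485.2 -216.1   92.5] rot [ 3.138e+00 -1.000e-03  1.668e+00] F [6.6 9.2 5.7] grip 25.4
True
t 80.08 tcp [ 483.8 -216.6  119.7] rot [3.141 0.    1.667] F [-2.7  1.6 11.6] grip 4.7
t 81.88 tcp [ 421.1 -222.5  259.2] rot [-3.140e+00 -1.000e-03  1.667e+00] F [ 0.  -0.1 -0.4] grip 5.3
```

View pics/q3.png

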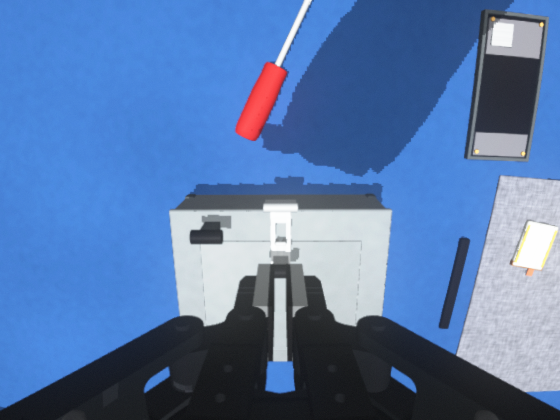

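View pics/q2.png

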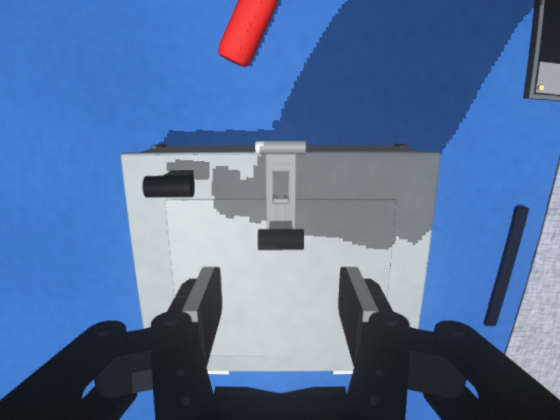

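Verify from the same pose as the first box view, and check the mat.

Run:
```python
from h import *
rot=[np.pi,0,-np.pi/2]
env.move_gripper(85)
env.move_to([520,-240,280],rot); _,a=snap('wrist','f1'); env.move_to([440,-180,280],rot);_,b=snap('wrist','f2')
env.move_to([420,255,230],ROT); snap('wrist','f3'); env.move_to([360,60,300],ROT); snap('top','f4'); st()
def dark(im,x,y):
    w=im[y-12:y+12,x-25:x+25].max(2)<70; v=np.argwhere(w); return v.mean(0)[::-1]+[x-25,y-12],len(v)
_,a0=load('b1');_,b0=load('b2')
for im in(a0,a): print(dark(im,252,232),dark(im,324,259))
for im in(b0,b): print(dark(im,323,141),dark(im,397,172))
g=lambda im,x,y:cv2.resize(im[y:y+75,x:x+200],(800,300),interpolation=cv2.INTER_CUBIC)
cv2.imwrite('pics/z4.png',np.vstack([g(a,200,208),g(b,260,123)]))
```

```text
t 88.93 tcp [360.4  60.7 299.5] rot [-3.141 -0.     1.668] F [-0.1 -0.1 -0.5] grip 84.7
(array([251.70418848, 231.86125654]), 382) (array([322.77591036, 256.3697479 ]), 357)
(array([252.43548387, 232.37903226]), 372) (array([323.56873315, 256.58490566]), 371)
(array([315.77419355, 138.35483871]), 31) (array([394.52849741, 171.43523316]), 193)
(array([316.2972973 , 139.21621622]), 37) (array([395.72164948, 171.68556701]), 194)
```

View pics/z4.png

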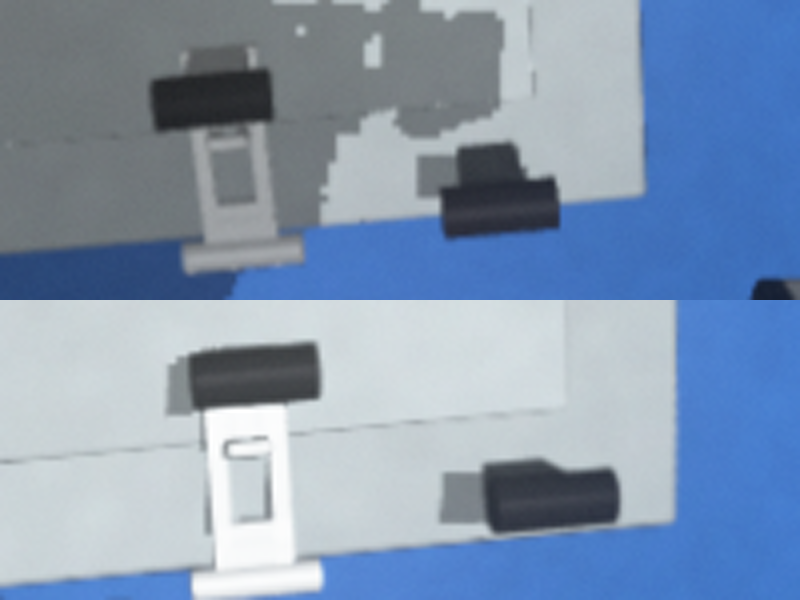

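View pics/f4.png

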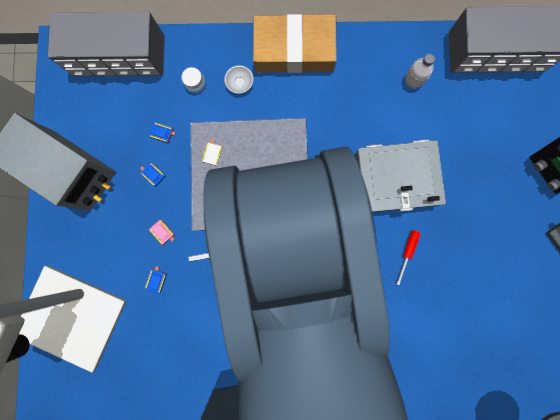

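View pics/f3.png

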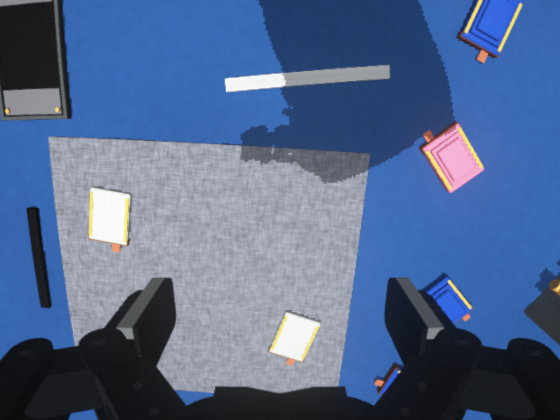

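```bash
python3 -c "
from h import *
env.finish_job()"
```

```text
the job is handed in; nothing more can be done
```

I swung the hasp off to about 1.57 rad, opened the lid to about 1.68 rad and put both swollen packs in the tiled bay. I then shut the lid, swung the hasp back over the catch and handed the job in at about 89 s. `finish_job` gives no verdict.

**What went differently from plan**
- The first pack was placed at about (22, 48) in the box frame. It was then knocked to about (−5, 42), still on the tile.
- The second pack no longer fitted beside it, so I stacked it on top. Contact came at the expected two-high height.
- While I placed the first pack, the finger knuckles touched the box rim at about 8–12 N, under the 40 N limit. The pack dropped the last 10 mm or so and landed flat.

**Last checks**
- **Lid and hasp:** the lid and hasp bars are within about 1 px of their first pictures. Press checks put the lid top at z ≈ 71 and the hasp bar top at z ≈ 106, so both are down.
- **Sound packs and pry stick:** they look unmoved in the last mat picture.
- **Packs in the box:** with the lid shut I couldn't see inside. The last view, after the lid was gripped but before it swung shut, showed the two packs stacked on the tile and the tablet pack undisturbed.

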